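# Re-aim a clamped dispensing spout

## Task

Back the T-bar clamp knob on top of the dispensing stand off just enough to free the spout (about a quarter turn counter-clockwise, not much more), swing the spout round until its nozzle is over the middle of the steel tumbler, without forcing it while it is clamped, then screw the knob clockwise again until it is tight against its stop and let go. Leave the tumbler and the low culture dish standing where they are.

Things in the scene. Friction and masses are not known exactly. Their poses are not given: they have to be found in the camera images.
- clamp_knob (a joint): Angle of the white T-bar clamp knob on top of the stand, rad: 0 = fully tight at a hard stop, grows as it is loosened, counter-clockwise from above (vertical axis). Found at 0 to 0.08. The grip falls steadily to nothing at 1.0; from 1.05 the spout turns freely; over 2.2 is too far. It stays where left; turning takes 0.2 N m, up to 0.4 N m near tight. The knob keeps its height.
- knob_grip (a point): Centre of the knob's T-bar, on the stand's vertical axis, 189 mm above the worktop; the place to pinch it. A white bar 50 mm long (the point's x axis), 13 mm wide (y) and 24 mm high (177 to 201 mm); it turns with the knob. Below it a stem 12 mm in diameter, then a thrust cap 77 mm in diameter whose top is at 160 to 165 mm, on the spout's collar.
- spout (a joint): Swivel angle of the spout about the stand's vertical axis, rad; 0 = straight along the stand's own +x axis (away from the hose tail on its pillar), grows counter-clockwise seen from above; end stops at -1.35 and 1.35. Held by the clamp while the knob is tight (slips only above 1 N m: do not force it); when free it turns with about 0.3 N m and stays where it is left.
- spout_grip (a point): Middle of the ribbed white sleeve on the spout's horizontal pipe, 85 mm out from the stand's axis, 135 mm above the worktop: pinch or push here. The sleeve is 15 mm in diameter and 36 mm long; the bare steel pipe is 10 mm in diameter. The point's x axis points along the pipe, outward from the stand's axis; y is horizontal across it. Steel collar on the axis: 70 mm in diameter, 119 to 152 mm high.
- spout_tip (a point): Lower end of the white nozzle at the outer end of the spout, 125 mm out from the stand's axis, 100 mm above the worktop, pointing down. It passes about 12 mm above the rim of the tumbler.
- tumbler: Steel tumbler, open at the top, 72 mm in diameter, 88 mm high, loose; origin at the middle of its underside, z up. The nozzle must end above it. It stands under the nozzle's sweep, on one side; its centre is within about 12 mm of the circle the nozzle draws.
- dish: Low clear culture dish with amber gel, closed, 69 mm in diameter, 15 mm high, loose, flat on the worktop under the nozzle's sweep on the other side; origin at the middle of its underside, z up. Not the target.
There are look-alikes about, which are no part of the job. What is shaped like the tumbler but blue is not meant.

How it is judged:
On the way, in this order (a step that is already met when the one before it is completed fails the run):
1. the clamp knob has been backed off until the spout is free (over 0.95 rad), and the spout has not been forced round before that (value of joint clamp_knob above 0.95 rad and distance of spout_tip from where it was at the start of the episode below 0.02 m), for 0.1 s.
2. the nozzle is over the tumbler while the clamp is slack (horizontal distance between spout_tip and tumbler below 0.02 m and value of joint clamp_knob above 0.7 rad), for 0.2 s.
At the end, for the whole second after the job is handed in: The nozzle's tip is within 20 mm, seen from above, of the tumbler's axis and still; the clamp knob is back to less than 0.25 rad from its tight stop; tumbler and dish stand upright and flat, each within 15 mm of where it stood (horizontal distance between spout_tip and tumbler below 0.02 m and value of joint clamp_knob below 0.25 rad and velocity of joint spout between -0.05 and 0.05 rad/s and distance of each of tumbler, dish from where it was at the start of the episode below 0.015 m and angle between each of tumbler, dish's own z axis and vertical below 0.1 rad); the robot touches nothing.
It fails at once if the knob is backed off much more than a quarter turn (over 2.2 rad) (value of joint clamp_knob above 2.2 rad).
It fails at once if the tumbler or the dish is shoved by more than 25 mm or tipped (distance of any of tumbler, dish from where it was at the start of the episode above 0.025 m or angle between any of tumbler, dish's own z axis and vertical above 0.3 rad).
It also fails if it takes over 59 s, if anything falls off the work surface, if the arm or the gripper's body presses on something with over 40 N, if the wrist force passes 120 N, or if a joint passes its speed limit or range.

## Robot

A 6-joint arm with a two-finger parallel gripper is mounted at the origin on a cart in front of the work surface, level with it; the furniture and walls round the work are solid. World frame = base frame: x ahead of the robot, y to its left, z up, the work surface at z = 0. Lengths are in m, angles in rad, forces in N, time in s.
With the tool pointing down it reaches from about 0.35 to 0.775 m from the base axis. Payload 5.5 kg.
Tool frame: the origin (TCP) lies between the finger pads; the fingertips stand 11 mm ahead of it and the grasp point (between the pads) lies 8 mm behind it (tips_ahead is the distance from the TCP to the fingertips, in m); z points along the fingers, y is the line along which they close (so a half turn about z gives the same grasp; the last joint's range is limited). The gripper opens to 85 mm and grips with 20 to 120 N. Pads are 22 mm wide; open, the fingers measure 114 mm over their backs; the gripper's body (76 mm by 85 mm) begins 54 mm behind the grasp point. The pads swing forward as they close: fully open they stand 13 mm farther back than shut.
Start: joints at [1.16, 0.313, 0.046, 1.304, 0, 1.431], TCP at [0.154, 0.554, 0.242] pointing down, gripper open.
Joint ranges: [-2.76, 2.76], [-0.86, 1.69], [-1.03, 1.26], [-2.2, 2.34], [-1.47, 1.5], [-3.14, 3.14]. Speed limits (rad/s): [2.57, 2.57, 3.14, 3.14, 3.14, 3.14].

## Interface

Orientations are given as a unit quaternion [w, x, y, z].
In Python, from workcell import * gives the robot as it stands. The module is installed in compiled form; this text tells all that it offers.
- The arm moves only by the tool jog_arm, never from a script. Its argument "moves" is a list of rows, each an object with "fingers": the closure, from 0 (fully open) to 1 (shut); "slide": the shift along the tool's x, y, z in mm, a list of three; "angular": the turn, a rotation vector about the tool's x, y, z in degrees, a list of three. A call has 1 to 10 rows; each row is the pose to reach, as a shift and turn from the pose commanded when the call began, along the tool's axes at that moment; what a row does not reach only later rows make up. A row lasts 1/12 s, in which the tool goes at most 41.7 mm and 7.16 degrees, less where a joint would pass 70% of its speed; a pose out of reach is approached as far as the arm can. A call with a gripper value outside its range is refused whole. The fingers move at their own pace and stop on an object; "squeeze" is the grip in N (left out, the last holds). Time passes only in rows, so rows that repeat a pose let the fingers close. It gives the time, the measured TCP pose, the force, the opening and the grip force at its end, in the units of the state.
- get_state(): the state, without advancing time (a new reading comes with each control period).
- read_camera(name): name is "scene" or "top"; returns a dict with "color" (384x512x3 uint8, red, green, blue), "fovy" (degrees; the focal length in pixels is half the picture's height over the tangent of half this angle, whatever the lens; pixels are square), "cx", "cy" (the principal point, pixels), "D" ([k1, k2, p1, p2, k3] as OpenCV has them; the pictures are not rectified), "world_from_camera" (4x4, takes a point from camera to world coordinates). Camera axes: x right, y down, z forward; pixel columns grow to the right and rows downward; lengths in m; the calibration is good to about 2 mm. A picture is of the moment at which its call begins. There is no depth.
- hand_in(): hands the job in; it is judged then, once.
Trained networks look in a picture, given as the dict that the camera call returned (one of the last four; its "shot" number tells which), for a name from the list of things; names that differ only in an ending like _2 or _b are one class to them, and where a whole thing is asked for, a point or a joint stands for the part that bears it (a point fixed in the world has none). Each returns a list of dicts, best first, with "p" (0 to 1); they miss things now and then, are a little off and sometimes report something else, mostly with a low value. They report only what shows in the picture. A call takes as long as a camera call. They do not tell look-alikes from the thing itself.
- look_for(target, picture): "point" ([column, row] in pixels, amid what is visible of it).
- tip_of(target, picture): "point" ([column, row] in pixels: a listed point, or the origin of a listed thing).
The state is a dict: "clock": time; "joint_pos": joint angles; "qvel": joint speeds; "tau": joint torques, N m; "tcp_pos": TCP position; "orientation": TCP orientation; "wrist_force": force on the tool from outside, world axes, zero at the start; "ft_torque": the same for the moment, N m; "finger_gap": finger opening in m; "grip_force": force on a finger pad.
Only numpy, scipy, OpenCV 4.12 (cv2) and the standard library are available. Lean on these libraries where they do the work, as an engineer would, in place of code of your own. Each camera call takes 0.05 s, during which the arm holds its last target. There are 200 camera calls.

## Working session

There is one attempt and no reset: what is moved stays moved. The work goes in short steps, Python scripts to look and compute and a tool call to move; the robot and the scene stay as the last step left them, time stands still between calls to the robot, and variables do not carry over. Pictures are saved under pics/ and viewed, at most 10 in all, crops included, and the job is handed in when it is done.

Besides the shell and the picture viewer there is one more tool, called after "Emit:" as name(argument=value, ...) on one line, values as JSON. jog_arm: Moves the arm, as the interface text tells. Its arguments: {"type":"object","properties":{"moves":{"type":"array","items":{"type":"object","properties":{"fingers":{"type":"number"},"slide":{"type":"array","items":{"type":"number"}},"angular":{"type":"array","items":{"type":"number"}}}}},"squeeze":{"type":"number"}},"required":["moves"]}

```bash
mkdir -p pics
cat > h.py <<'E'
from workcell import *
import numpy as np, cv2
from scipy.spatial.transform import Rotation as R
def K(p):
    f=p["color"].shape[0]/2/np.tan(np.radians(p["fovy"])/2)
    return np.array([[f,0,p["cx"]],[0,f,p["cy"]],[0,0,1.]])
def ray(p,px):
    u=cv2.undistortPoints(np.array([[px]],float),K(p),np.array(p["D"],float))[0,0]
    T=np.array(p["world_from_camera"]); d=T[:3,:3]@[u[0],u[1],1]; return T[:3,3],d/np.linalg.norm(d)
def atz(p,px,z):
    o,d=ray(p,px); return o+d*(z-o[2])/d[2]
def tri(p1,a,p2,b):
    o1,d1=ray(p1,a);o2,d2=ray(p2,b)
    s=np.linalg.lstsq(np.c_[d1,-d2],o2-o1,rcond=None)[0]
    x,y=o1+s[0]*d1,o2+s[1]*d2
    return (x+y)/2,np.linalg.norm(x-y)
def proj(p,X):
    T=np.linalg.inv(np.array(p["world_from_camera"])); r=cv2.Rodrigues(T[:3,:3])[0]
    return cv2.projectPoints(np.array(X,float).reshape(-1,1,3),r,T[:3,3],K(p),np.array(p["D"],float))[0][:,0]
def save(p,n): cv2.imwrite(f"pics/{n}.png",cv2.cvtColor(p["color"],cv2.COLOR_RGB2BGR))
E
cat > a.py <<'E'
from h import *
np.set_printoptions(precision=3,suppress=True)
s=read_camera("scene");t=read_camera("top")
save(s,"s0");save(t,"t0")
for n in ["knob_grip","spout_grip","spout_tip","tumbler","dish"]:
    for nm,p in(("s",s),("t",t)):
        print(n,nm,[(np.round(d["point"]),round(d["p"],2)) for d in tip_of(n,p)],"look",[(np.round(d["point"]),round(d["p"],2)) for d in look_for(n,p)])
print(t["world_from_camera"],s["world_from_camera"]);print(get_state())
E
python3 a.py
```

```text
knob_grip s [(array([211., 169.]), 0.76)] look [(array([208., 169.]), 0.74)]
knob_grip t [] look [(array([284., 152.]), 0.62)]
spout_grip s [(array([194., 215.]), 0.78)] look [(array([193., 209.]), 0.83)]
spout_grip t [(array([262., 129.]), 0.46), (array([285., 151.]), 0.29)] look [(array([260., 130.]), 0.56)]
spout_tip s [(array([184., 240.]), 0.7), (array([208., 170.]), 0.22)] look [(array([196., 207.]), 0.8)]
spout_tip t [(array([253., 118.]), 0.72)] look [(array([261., 130.]), 0.49)]
tumbler s [(array([305., 190.]), 0.91), (array([217., 275.]), 0.76), (array([211., 167.]), 0.69)] look [(array([306., 165.]), 0.76), (array([216., 259.]), 0.61)]
tumbler t [(array([242., 144.]), 0.8), (array([282., 266.]), 0.78)] look [(array([282., 266.]), 0.94), (array([244., 140.]), 0.6)]
dish s [(array([162., 238.]), 0.63)] look [(array([163., 238.]), 0.56)]
dish t [(array([293., 126.]), 0.61)] look [(array([295., 123.]), 0.89)]
[[-0.024 -0.99   0.137  0.363]
 [-0.999  0.028  0.023 -0.058]
 [-0.027 -0.137 -0.99   1.287]
 [ 0.     0.     0.     1.   ]] [[-0.81   0.394 -0.435  0.882]
 [ 0.586  0.543 -0.601  0.473]
 [-0.    -0.742 -0.671  0.687]
 [ 0.     0.     0.     1.   ]]
{'clock': 1.1, 'joint_pos': array([1.16 , 0.313, 0.046, 1.304, 0.   , 1.431]), 'qvel': array([0.002, 0.002, 0.002, 0.   , 0.   , 0.001]), 'tau': array([  0.   , -48.048,  29.881,   0.   ,  -0.   ,   0.   ]), 'tcp_pos': array([0.154, 0.554, 0.242]), 'orientation': array([0.   , 0.135, 0.991, 0.   ]), 'wrist_force': array([-0.366,  0.613, -0.126]), 'ft_torque': array([-0.028,  0.122, -0.003]), 'grip_force': 0.0, 'finger_gap': 0.08519013811638747}
```

Run:
```python
import cv2
s=cv2.imread("pics/s0.png");t=cv2.imread("pics/t0.png")
cv2.imwrite("pics/s0c.png",cv2.resize(s[110:320,100:350],None,fx=2.8,fy=2.8,interpolation=2))
cv2.imwrite("pics/t0c.png",cv2.resize(t[90:290,190:370],None,fx=3,fy=3,interpolation=2))
```

```text
(no output)
```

View pics/s0c.png

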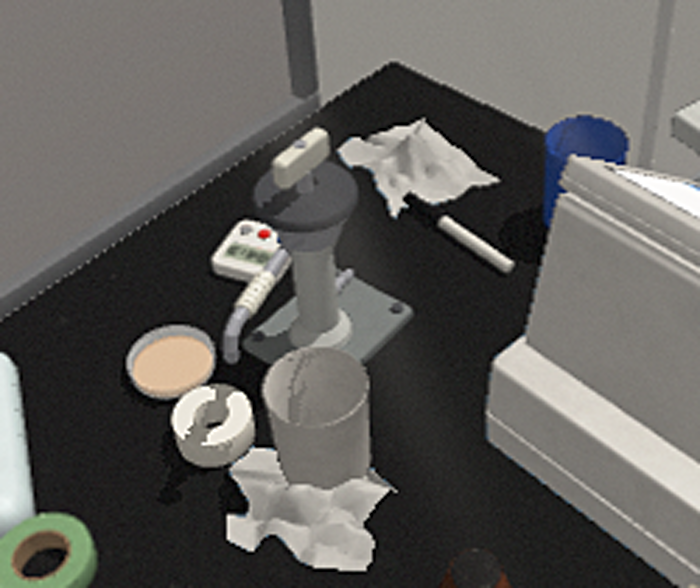

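View pics/t0c.png

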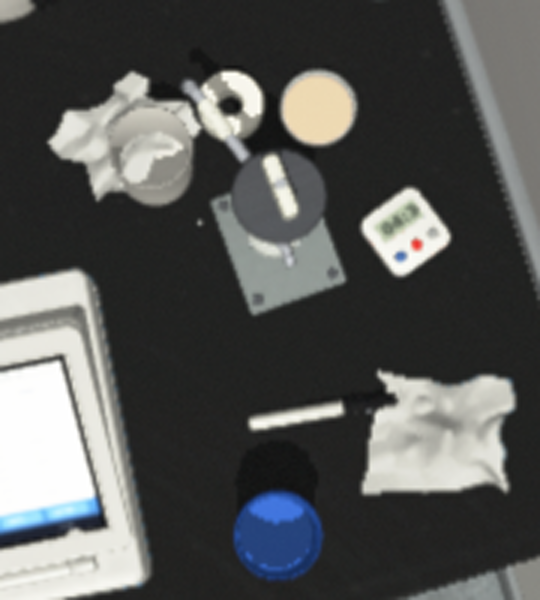

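The scene crop shows the steel tumbler (full-picture 217,259; paper behind it), the dish (162,238), the knob T-bar (208,168) and the spout sleeve (192,213). Candidates for the tumbler are the steel one at top (242,144) and the blue one at (282,266); the steel one is chosen. The pen, ring, paper and timer are clutter. The top crop agrees.

```bash
cat > b.py <<'E'
from h import *
np.set_printoptions(precision=4,suppress=True)
s=read_camera("scene");t=read_camera("top")
T=lambda x,y:(190+x/3,90+y/3)
S=lambda x,y:(100+x/2.8,110+y/2.8)
print("knob tri",tri(s,(208,168),t,(284,152)))
print("bar ends top", atz(t,T(270,157),.201),atz(t,T(291,217),.201), "c",atz(t,T(280,187),.201))
print("scene ends",atz(s,S(276,168),.201),atz(s,S(325,133),.201))
print("cap",atz(t,T(279,196),.163))
print("sg tri",tri(s,(194,213),t,(262,129.5)), atz(t,(261,130),.142))
print("tip tri",tri(s,(184,240),t,(253,118)))
print("tumbler base",atz(s,(217,275),0),atz(t,(242,144),0),"rim",atz(t,T(150,142),.088),atz(s,S(316,388),.088))
print("dish",atz(t,T(318,107),.015),atz(s,S(171,362),.015))
# robust segmentation of T-bar in top
c=t["color"].astype(int)
m=np.zeros(c.shape[:2],np.uint8); m[136:168,272:296]=(c.min(2)>150)[136:168,272:296]
n,l,st,ce=cv2.connectedComponentsWithStats(m)
i=1+np.argmax(st[1:,4]); print(st[i],ce[i])
pts=np.argwhere(l==i)[:,::-1].astype(float)
W=np.array([atz(t,q,.201)[:2] for q in pts]); u,sv,v=np.linalg.svd(W-W.mean(0)); print("seg",W.mean(0),"axis deg",np.degrees(np.arctan2(v[0,1],v[0,0])), sv, np.ptp((W-W.mean(0))@v.T,axis=0))
E
python3 b.py
```

```text
knob tri (array([ 0.6   , -0.101 ,  0.1829]), np.float64(0.004616457289128016))
bar ends top [ 0.6209 -0.0932  0.201 ] [ 0.5738 -0.1076  0.201 ] c [ 0.5973 -0.1     0.201 ]
scene ends [ 0.6261 -0.0839  0.201 ] [ 0.5791 -0.0978  0.201 ]
cap [ 0.5983 -0.1005  0.163 ]
sg tri (array([ 0.6664, -0.0505,  0.1374]), np.float64(0.007039256501613984)) [ 0.667 -0.05   0.142]
tip tri (array([ 0.7048, -0.0282,  0.1061]), np.float64(0.008189628366383971))
tumbler base [0.6588 0.0084 0.    ] [0.6671 0.0037 0.    ] rim [0.6639 0.0042 0.088 ] [0.6618 0.0107 0.088 ]
dish [ 0.71  -0.144  0.015] [ 0.7131 -0.1345  0.015 ]
[278 142  11  21 110] [283.1091 151.7545]
seg [ 0.5987 -0.0995] axis deg -161.227275954672 [0.1498 0.0359] [0.0493 0.0123]
```

```bash
cat >> h.py <<'E'
def plan(x,y,z,yaw):
    "slide mm, angular deg to reach TCP xyz, tool down, tool y axis at world angle yaw (deg, mod 180)"
    s=get_state(); r=R.from_quat(s["orientation"],scalar_first=True)
    a=np.radians(yaw); ty=np.array([np.cos(a),np.sin(a),0]); tz=np.array([0,0,-1.])
    best=None
    for sg in(1,-1):
        t=R.from_matrix(np.c_[np.cross(sg*ty,tz),sg*ty,tz]); w=(r.inv()*t).as_rotvec(degrees=True)
        if best is None or np.linalg.norm(w)<np.linalg.norm(best): best=w
    print("slide",np.round(r.inv().apply(np.array([x,y,z])-s["tcp_pos"])*1000,1),"ang",np.round(best,1),"t",s["clock"],"j",np.round(s["joint_pos"],2))
E
python3 -c "
from h import *
plan(.154,.554,.42,108.8);plan(.599,-.098,.42,108.8)"
```

```text
slide [  -0.2   -0.  -177.7] ang [  0.    0.  -34.3] t 1.2 j [1.16 0.31 0.05 1.3  0.   1.43]
slide [-603.4 -509.3 -177.7] ang [  0.    0.  -34.3] t 1.2 j [1.16 0.31 0.05 1.3  0.   1.43]
```

Emit:
jog_arm(moves=[{"slide":[0,0,-90],"fingers":0.3},{"slide":[0,0,-178]},{"slide":[0,0,-178]},{"slide":[0,0,-178]},{"slide":[0,0,-178]},{"slide":[-603,-509,-178],"angular":[0,0,-34]},{"slide":[-603,-509,-178],"angular":[0,0,-34]},{"slide":[-603,-509,-178],"angular":[0,0,-34]},{"slide":[-603,-509,-178],"angular":[0,0,-34]},{"slide":[-603,-509,-178],"angular":[0,0,-34]}])

```text
schema error: expected keys fingers, slide, angular
```

```bash
python3 -c "
from h import *
print(get_state()['tcp_pos']);plan(.599,-.098,.42,108.8)"
```

```text
[0.153825   0.55409738 0.24231707]
slide [-603.4 -509.3 -177.7] ang [  0.    0.  -34.3] t 1.2 j [1.16 0.31 0.05 1.3  0.   1.43]
```

Emit:
jog_arm(moves=[{"slide":[0,0,-178],"fingers":0.3,"angular":[0,0,0]},{"slide":[0,0,-178],"fingers":0.3,"angular":[0,0,0]},{"slide":[0,0,-178],"fingers":0.3,"angular":[0,0,0]},{"slide":[0,0,-178],"fingers":0.3,"angular":[0,0,0]},{"slide":[0,0,-178],"fingers":0.3,"angular":[0,0,0]},{"slide":[-603,-509,-178],"fingers":0.3,"angular":[0,0,-34]},{"slide":[-603,-509,-178],"fingers":0.3,"angular":[0,0,-34]},{"slide":[-603,-509,-178],"fingers":0.3,"angular":[0,0,-34]},{"slide":[-603,-509,-178],"fingers":0.3,"angular":[0,0,-34]},{"slide":[-603,-509,-178],"fingers":0.3,"angular":[0,0,-34]}])

```text
clock: 2.03
tcp_pos: [0.2628, 0.3949, 0.4206]
orientation: [0.0, -0.154, 0.988, 0.0]
wrist_force: [0.2, 0.9, 0.2]
finger_gap: 0.0597
grip_force: 0.0
```

```bash
python3 -c "
from h import *
print(get_state()['tcp_pos']);plan(.599,-.098,.42,108.8)"
```

```text
[0.2627996  0.3949337  0.42061603]
slide [-170.7 -571.7    0.6] ang [ 0.   0.  -1.1] t 2.0333 j [ 0.81  0.13  0.25  1.69 -0.    0.51]
```

Emit:
jog_arm(moves=[{"slide":[-171,-572,0],"fingers":0.3,"angular":[0,0,-1]},{"slide":[-171,-572,0],"fingers":0.3,"angular":[0,0,-1]},{"slide":[-171,-572,0],"fingers":0.3,"angular":[0,0,-1]},{"slide":[-171,-572,0],"fingers":0.3,"angular":[0,0,-1]},{"slide":[-171,-572,0],"fingers":0.3,"angular":[0,0,-1]},{"slide":[-171,-572,0],"fingers":0.3,"angular":[0,0,-1]},{"slide":[-171,-572,0],"fingers":0.3,"angular":[0,0,-1]},{"slide":[-171,-572,0],"fingers":0.3,"angular":[0,0,-1]},{"slide":[-171,-572,0],"fingers":0.3,"angular":[0,0,-1]},{"slide":[-171,-572,0],"fingers":0.3,"angular":[0,0,-1]}])

```text
clock: 2.87
tcp_pos: [0.4958, 0.0488, 0.4208]
orientation: [0.0, -0.159, 0.987, 0.0]
wrist_force: [1.6, 1.1, 0.3]
finger_gap: 0.0596
grip_force: 0.0
```

```bash
python3 -c "
from h import *
print(get_state()['tcp_pos']);plan(.599,-.098,.26,108.8)"
```

```text
[0.49575482 0.04883774 0.42076262]
slide [ -51.8 -171.8  160.8] ang [-0.   0.1 -0.5] t 2.8667 j [-0.06  0.18  0.31  1.7   0.   -0.38]
```

Emit:
jog_arm(moves=[{"slide":[-52,-172,0],"fingers":0.3,"angular":[0,0,0]},{"slide":[-52,-172,0],"fingers":0.3,"angular":[0,0,0]},{"slide":[-52,-172,0],"fingers":0.3,"angular":[0,0,0]},{"slide":[-52,-172,50],"fingers":0.3,"angular":[0,0,0]},{"slide":[-52,-172,161],"fingers":0.3,"angular":[0,0,0]},{"slide":[-52,-172,161],"fingers":0.3,"angular":[0,0,0]},{"slide":[-52,-172,161],"fingers":0.3,"angular":[0,0,0]},{"slide":[-52,-172,161],"fingers":0.3,"angular":[0,0,0]},{"slide":[-52,-172,161],"fingers":0.3,"angular":[0,0,0]},{"slide":[-52,-172,161],"fingers":0.3,"angular":[0,0,0]}])

```text
clock: 3.7
tcp_pos: [0.5987, -0.0959, 0.2608]
orientation: [0.0, -0.159, 0.987, 0.0]
wrist_force: [0.9, 0.3, -0.0]
finger_gap: 0.0597
grip_force: 0.0
```

```bash
python3 -c "
from h import *
s=read_camera('scene');t=read_camera('top')
a=cv2.resize(s['color'][60:260,110:310],(600,600));b=cv2.resize(t['color'][60:260,190:390],(600,600))
cv2.imwrite('pics/c1.png',cv2.cvtColor(cv2.resize(np.hstack([a,b]),(800,400)),4))
print(get_state()['tcp_pos']);plan(.599,-.098,.184,108.8)"
```

```text
[ 0.59996463 -0.09599514  0.26307178]
slide [ 1.9 -1.4 79.1] ang [-0.2  0.3 -0.4] t 3.8 j [-0.29  0.37  0.18  1.37  0.   -0.61]
```

View pics/c1.png

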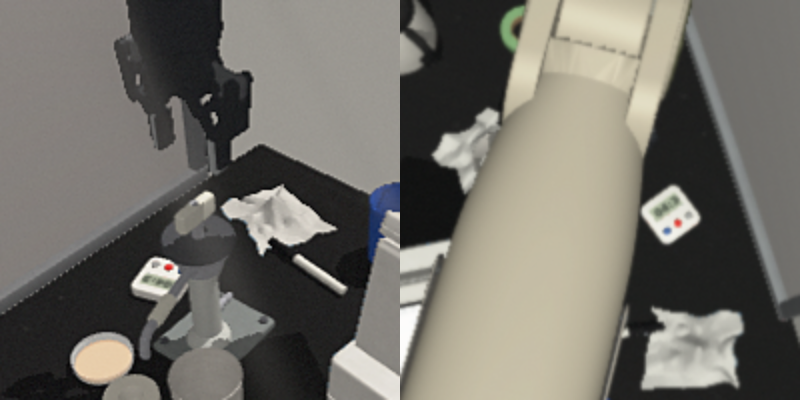

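The left crop shows the open fingers above the T-bar (tips about px 192,132 and 217,142, knob at 207,165). The top view is hidden by the arm.

```bash
python3 -c "
from h import *
s=read_camera('scene')
r=R.from_quat(get_state()['orientation'],scalar_first=True).as_matrix(); p=get_state()['tcp_pos']
print(p,proj(s,[p+r@[0,y,.008] for y in(-.03,.03)]))
print('knob c pred',proj(s,[[.599,-.0985,.189],[.599,-.0985,.201]]), tip_of('knob_grip',s),look_for('knob_grip',s))
A=np.array([.599,-.0985,0]);
for a in(18.8,):
  d=np.array([np.cos(np.radians(a)),np.sin(np.radians(a)),0])*.025
  q=proj(s,[A+d+[0,0,.201],A-d+[0,0,.201],A+d+[0,0,.177],A-d+[0,0,.177]]);print(q)
im=s['color'][130:200,170:250].copy(); im=cv2.resize(im,None,fx=8,fy=8,interpolation=0)
for u in q: cv2.circle(im,tuple(int(v) for v in ((u-[170,130]+.5)*8)),4,(255,0,0),-1)
cv2.imwrite('pics/c2.png',im[:,:,::-1])
"
```

```text
[ 0.60002104 -0.09600237  0.26316225] [[192.71326102 133.28934327]
 [217.07144762 144.18174051]]
knob c pred [[207.63635674 165.84454761]
 [207.09313598 160.99318376]] [{'point': [209.8, 167.2], 'p': 0.54}] [{'point': [210.5, 167.7], 'p': 0.79}]
[[198.46697925 167.56339267]
 [215.3995956  154.66930482]
 [199.73873964 177.22012755]
 [216.29369152 164.22271801]]
```

View pics/c2.png

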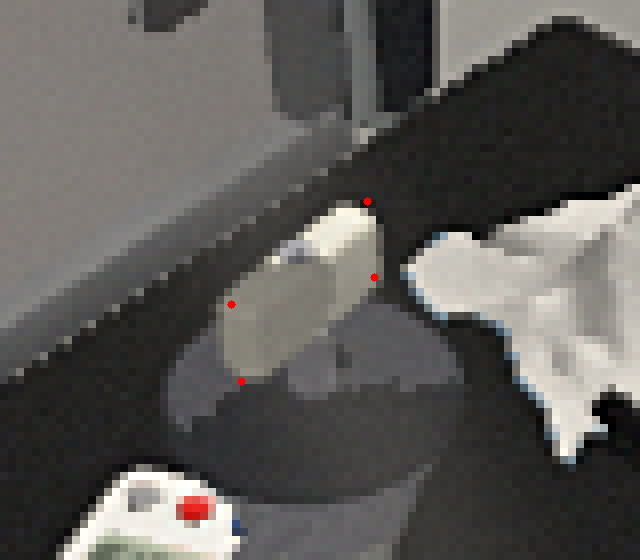

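The predicted bar corners lie on the T-bar to within about a pixel, so I am descending.

Emit:
jog_arm(moves=[{"slide":[1,-1,25],"fingers":0.4,"angular":[0,0,0]},{"slide":[1,-1,50],"fingers":0.4,"angular":[0,0,0]},{"slide":[1,-1,65],"fingers":0.4,"angular":[0,0,0]},{"slide":[1,-1,74],"fingers":0.4,"angular":[0,0,0]},{"slide":[1,-1,74],"fingers":0.4,"angular":[0,0,0]},{"slide":[1,-1,74],"fingers":0.4,"angular":[0,0,0]}])

```text
clock: 4.45
tcp_pos: [0.5983, -0.0973, 0.1864]
orientation: [0.0, -0.159, 0.987, -0.0]
wrist_force: [-0.2, -0.1, 0.7]
finger_gap: 0.0513
grip_force: 0.0
```

```bash
python3 -c "
from h import *
s=get_state();print(s['tcp_pos'],s['wrist_force'],s['qvel']);plan(.599,-.0975,.183,108.8)"
```

```text
[ 0.59825594 -0.09725604  0.1864187 ] [-0.17880534 -0.09653865  0.73043903] [ 0.00029454 -0.01163309  0.02494337  0.00240875  0.00100401  0.00032035]
slide [-0.6 -0.5  3.4] ang [-0.   0.  -0.5] t 4.45 j [-0.29  0.39  0.02  1.2   0.   -0.61]
```

Close on the bar with moderate force.

Emit:
jog_arm(moves=[{"slide":[0,0,2],"fingers":0.6,"angular":[0,0,0]},{"slide":[0,0,2],"fingers":0.9,"angular":[0,0,0]},{"slide":[0,0,2],"fingers":0.95,"angular":[0,0,0]},{"slide":[0,0,2],"fingers":0.95,"angular":[0,0,0]},{"slide":[0,0,2],"fingers":0.95,"angular":[0,0,0]},{"slide":[0,0,2],"fingers":0.95,"angular":[0,0,0]}], squeeze=50)

```text
clock: 4.95
tcp_pos: [0.5988, -0.0983, 0.1847]
orientation: [0.001, -0.159, 0.987, -0.001]
wrist_force: [0.5, -5.4, 5.5]
finger_gap: 0.0122
grip_force: 50.0
```

```bash
python3 -c "
from h import *
s=get_state();print(s['tcp_pos'],s['wrist_force'],s['ft_torque'],s['finger_gap'],s['grip_force'])"
```

```text
[ 0.59880925 -0.09833486  0.18473919] [ 0.50346327 -5.43582189  5.49211226] [-0.79849908 -0.12317827  0.16300037] 0.012227234133194957 50.01820743083954
```

Emit:
jog_arm(moves=[{"slide":[0,-1,2],"fingers":0.95,"angular":[0,0,-7]},{"slide":[0,-1,2],"fingers":0.95,"angular":[0,0,-14]},{"slide":[0,-1,2],"fingers":0.95,"angular":[0,0,-21]},{"slide":[0,-1,2],"fingers":0.95,"angular":[0,0,-28]},{"slide":[0,-1,2],"fingers":0.95,"angular":[0,0,-35]},{"slide":[0,-1,2],"fingers":0.95,"angular":[0,0,-42]},{"slide":[0,-1,2],"fingers":0.95,"angular":[0,0,-42]}])

```text
clock: 5.53
tcp_pos: [0.5995, -0.0992, 0.1847]
orientation: [0.002, -0.504, 0.863, -0.002]
wrist_force: [-0.7, -2.8, 13.7]
finger_gap: 0.0122
grip_force: 51.5
```

```bash
python3 -c "
from h import *
s=get_state();print(s['tcp_pos'],s['wrist_force'],s['ft_torque'],s['finger_gap'],s['grip_force'],s['joint_pos']);plan(.599,-.0985,.184,183)"
```

```text
[ 0.59954223 -0.09923919  0.18466386] [-0.65909106 -2.75348413 13.70270026] [-0.55561351  0.54397974  0.1455122 ] 0.012223152928170626 51.45159065723419 [-2.95729896e-01  3.93043515e-01  1.91560825e-02  1.19147366e+00
 -6.97493753e-04 -1.35322423e+00]
slide [-0.4  0.8  0.7] ang [ -0.3  -0.1 -32.4] t 5.5333 j [-0.3   0.39  0.02  1.19 -0.   -1.35]
```

Emit:
jog_arm(moves=[{"slide":[0,0,-1],"fingers":0.95,"angular":[0,0,-7]},{"slide":[0,0,-1],"fingers":0.95,"angular":[0,0,-14]},{"slide":[0,0,-1],"fingers":0.95,"angular":[0,0,-21]},{"slide":[0,0,-1],"fingers":0.95,"angular":[0,0,-28]},{"slide":[0,0,-1],"fingers":0.95,"angular":[0,0,-34]},{"slide":[0,0,-1],"fingers":0.95,"angular":[0,0,-34]},{"slide":[0,0,-1],"fingers":0.95,"angular":[0,0,-34]}])

```text
clock: 6.12
tcp_pos: [0.6003, -0.0994, 0.1847]
orientation: [-0.001, 0.733, -0.68, 0.003]
wrist_force: [3.1, -4.8, 6.4]
finger_gap: 0.0123
grip_force: 50.5
```

```bash
python3 -c "
from h import *
s=get_state();print(s['tcp_pos'],s['wrist_force'],s['ft_torque'],s['finger_gap'],s['grip_force'],s['joint_pos']);plan(.599,-.0985,.184,184)"
```

```text
[ 0.60033564 -0.09941511  0.18472147] [ 3.13025686 -4.83547068  6.37847326] [-0.65247554 -0.25534126  0.20832344] 0.012250370239664578 50.543773770332336 [-2.95712253e-01  3.94008387e-01  2.07380827e-02  1.19141733e+00
 -5.16631312e-04 -1.94188380e+00]
slide [-1.   1.3  0.7] ang [-0.3 -0.2  0.3] t 6.1167 j [-0.3   0.39  0.02  1.19 -0.   -1.94]
```

Emit:
jog_arm(moves=[{"slide":[0,0,0],"fingers":0.4,"angular":[0,0,0]},{"slide":[0,0,0],"fingers":0.4,"angular":[0,0,0]},{"slide":[0,0,0],"fingers":0.4,"angular":[0,0,0]},{"slide":[0,0,-30],"fingers":0.4,"angular":[0,0,0]},{"slide":[0,0,-60],"fingers":0.4,"angular":[0,0,0]},{"slide":[0,0,-100],"fingers":0.4,"angular":[0,0,0]},{"slide":[0,0,-100],"fingers":0.4,"angular":[0,0,0]},{"slide":[0,0,-100],"fingers":0.4,"angular":[0,0,0]}])

```text
clock: 6.78
tcp_pos: [0.5992, -0.0982, 0.2849]
orientation: [-0.001, 0.733, -0.68, 0.002]
wrist_force: [-0.7, 0.2, -0.4]
finger_gap: 0.0509
grip_force: 0.0
```

```bash
python3 -c "
from h import *
np.set_printoptions(precision=1,suppress=True)
s=read_camera('scene');print(get_state()['tcp_pos'])
A=np.array([.5995,-.099,0])
im=cv2.resize(s['color'][130:290,140:270],None,fx=4.5,fy=4.5,interpolation=2)[:600]
def dot(X,c):
  u=proj(s,[X])[0]; cv2.circle(im,tuple(int(v) for v in ((u-[140,130]+.5)*4.5)),3,c,-1)
for a,c in((36,(255,0,0)),(33,(0,255,0))):
  d=np.array([np.cos(np.radians(a)),np.sin(np.radians(a)),0])
  for rr in(.067,.085,.103): dot(A+d*rr+[0,0,.135],c)
  dot(A+d*.125+[0,0,.1],c)
T=np.array([.664,.006,0])
for a in range(0,360,30): dot(T+[.036*np.cos(np.radians(a)),.036*np.sin(np.radians(a)),.088],(0,0,255))
d=np.array([np.cos(np.radians(94)),np.sin(np.radians(94)),0])*.025
for q in(A+d,A-d): dot(q+[0,0,.201],(255,0,255))
cv2.imwrite('pics/c3.png',im[:,:,::-1])
plan(.668,-.05,.245,125)
"
```

```text
[ 0.6 -0.1  0.3]
slide [-42.6 -73.   37.9] ang [-0.   0.  59.3] t 6.8333 j [-0.3  0.4  0.2  1.4  0.  -1.9]
```

View pics/c3.png

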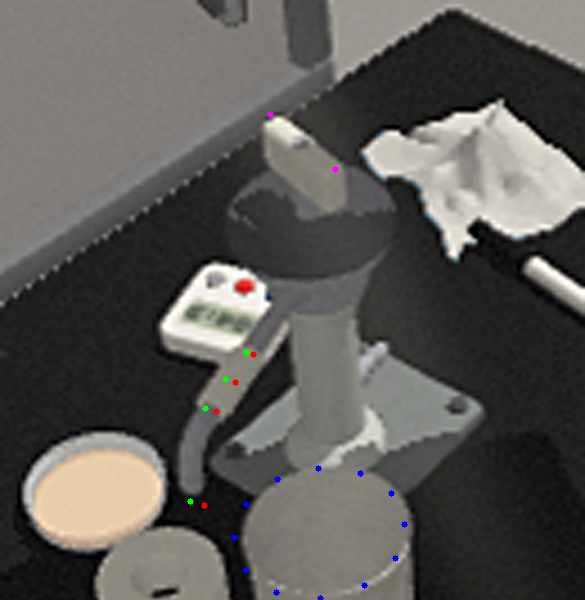

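The crop shows the T-bar turned about 76° (magenta dots at its ends), the spout unmoved at about 34.5° (sleeve at crop 234,378), and the tumbler rim centre at crop (328,530), about 3 mm off my estimate. Next is the sleeve.

```bash
python3 -c "
from h import *
plan(.671,-.0495,.245,124.5);plan(.671,-.0495,.130,124.5)"
```

```text
slide [-42.8 -76.1  37.9] ang [-0.   0.  59.8] t 6.8333 j [-0.29  0.37  0.22  1.42  0.   -1.94]
slide [-42.8 -75.9 152.9] ang [-0.   0.  59.8] t 6.8333 j [-0.29  0.37  0.22  1.42  0.   -1.94]
```

Emit:
jog_arm(moves=[{"slide":[-43,-76,0],"fingers":0.5,"angular":[0,0,7]},{"slide":[-43,-76,0],"fingers":0.5,"angular":[0,0,14]},{"slide":[-43,-76,10],"fingers":0.5,"angular":[0,0,21]},{"slide":[-43,-76,20],"fingers":0.5,"angular":[0,0,28]},{"slide":[-43,-76,40],"fingers":0.5,"angular":[0,0,35]},{"slide":[-43,-76,40],"fingers":0.5,"angular":[0,0,42]},{"slide":[-43,-76,40],"fingers":0.5,"angular":[0,0,49]},{"slide":[-43,-76,40],"fingers":0.5,"angular":[0,0,56]},{"slide":[-43,-76,40],"fingers":0.5,"angular":[0,0,60]},{"slide":[-43,-76,40],"fingers":0.5,"angular":[0,0,60]}])

```text
clock: 7.67
tcp_pos: [0.6695, -0.0492, 0.2398]
orientation: [-0.002, -0.294, 0.956, 0.001]
wrist_force: [0.3, 0.3, -0.0]
finger_gap: 0.0424
grip_force: 0.0
```

```bash
python3 -c "
from h import *
plan(.671,-.0495,.130,124.5);print(get_state()['tcp_pos'],get_state()['finger_gap'])"
```

```text
slide [ -1.4  -1.4 109.8] ang [ 0.2 -0.2 -0.3] t 7.6667 j [-0.19  0.52  0.34  1.4   0.   -0.79]
[ 0.66954008 -0.0492471   0.23979531] 0.04238148887955387
```

Emit:
jog_arm(moves=[{"slide":[-1,-1,30],"fingers":0.5,"angular":[0,0,0]},{"slide":[-1,-1,60],"fingers":0.5,"angular":[0,0,0]},{"slide":[-1,-1,80],"fingers":0.5,"angular":[0,0,0]},{"slide":[-1,-1,95],"fingers":0.5,"angular":[0,0,0]},{"slide":[-1,-1,107],"fingers":0.5,"angular":[0,0,0]},{"slide":[-1,-1,107],"fingers":0.5,"angular":[0,0,0]},{"slide":[-1,-1,107],"fingers":0.5,"angular":[0,0,0]}], squeeze=20)

```text
clock: 8.25
tcp_pos: [0.6707, -0.0495, 0.1336]
orientation: [-0.002, -0.296, 0.955, 0.001]
wrist_force: [0.1, 0.2, -0.3]
finger_gap: 0.0426
grip_force: 0.0
```

```bash
python3 -c "
from h import *
plan(.671,-.0495,.130,124.5);print(get_state()['tcp_pos'],get_state()['finger_gap'])"
```

```text
slide [-0.3 -0.1  3.6] ang [ 0.2 -0.2 -0.1] t 8.25 j [-0.19  0.55  0.14  1.17  0.   -0.79]
[ 0.6707195  -0.04954307  0.13359164] 0.04258547399980437
```

Emit:
jog_arm(moves=[{"slide":[0,0,4],"fingers":0.7,"angular":[0,0,0]},{"slide":[0,0,4],"fingers":0.9,"angular":[0,0,0]},{"slide":[0,0,4],"fingers":0.9,"angular":[0,0,0]},{"slide":[0,0,4],"fingers":0.9,"angular":[0,0,0]},{"slide":[0,0,4],"fingers":0.9,"angular":[0,0,0]}])

```text
clock: 8.67
tcp_pos: [0.6722, -0.0497, 0.1319]
orientation: [0.0, -0.295, 0.955, 0.0]
wrist_force: [0.5, 1.1, -0.8]
finger_gap: 0.0129
grip_force: 20.0
```

```bash
cat > sw.py <<'E'
from h import *
s=get_state();r=R.from_quat(s["orientation"],scalar_first=True);p=s["tcp_pos"];print(p,s["wrist_force"],s["ft_torque"],s["finger_gap"],s["grip_force"])
A=np.array([.5995,-.0988]);d=p[:2]-A;print("ang",np.degrees(np.arctan2(d[1],d[0])),np.linalg.norm(d))
for a in(4,8,12,16,20,24,25,26):
    q=R.from_euler("z",a,degrees=True).apply([*d,0]); print(a,np.round(r.inv().apply(q-[*d,0])*1000,1))
E
python3 sw.py
```

```text
[ 0.67223385 -0.04967108  0.13190723] [ 0.52561579  1.13775629 -0.78035635] [ 0.32495794  0.03132264 -0.08468407] 0.01289382478513518 20.022875368595123
ang 34.037514915761385 0.0877716590795324
4 [ 0.2  6.1 -0. ]
8 [ 0.8 12.2 -0. ]
12 [ 1.8 18.3 -0. ]
16 [ 3.3 24.2 -0. ]
20 [ 5.1 30.  -0. ]
24 [ 7.4 35.7 -0. ]
25 [ 8.  37.1 -0. ]
26 [ 8.7 38.5 -0. ]
```

Emit:
jog_arm(moves=[{"slide":[0,6,0],"fingers":0.9,"angular":[0,0,-4]},{"slide":[1,12,0],"fingers":0.9,"angular":[0,0,-8]},{"slide":[2,18,0],"fingers":0.9,"angular":[0,0,-12]},{"slide":[3,24,0],"fingers":0.9,"angular":[0,0,-16]},{"slide":[5,30,0],"fingers":0.9,"angular":[0,0,-20]},{"slide":[8,37,0],"fingers":0.9,"angular":[0,0,-25]},{"slide":[8,37,0],"fingers":0.9,"angular":[0,0,-25]},{"slide":[8,37,0],"fingers":0.9,"angular":[0,0,-25]},{"slide":[8,37,0],"fingers":0.9,"angular":[0,0,-25]}])

```text
clock: 9.42
tcp_pos: [0.6446, -0.0235, 0.1319]
orientation: [0.0, -0.494, 0.869, 0.0]
wrist_force: [-1.2, 2.4, 1.7]
finger_gap: 0.0131
grip_force: 20.3
```

```bash
python3 sw.py | head -2
```

```text
[ 0.64455077 -0.0234548   0.13186854] [-1.1885115   2.43268062  1.72729082] [0.59206685 0.29980002 0.08086173] 0.01305669952521351 20.332951247692108
ang 59.1237460367907 0.08778650567849765
```

```bash
python3 -c "
from h import *
s=read_camera('scene')
print(tip_of('spout_tip',s),tip_of('tumbler',s)[:2])
a=np.radians(59.1);print(proj(s,[[.5995+.125*np.cos(a),-.0988+.125*np.sin(a),.1],[.663,.007,.088]]))
cv2.imwrite('pics/c4.png',cv2.resize(s['color'][130:290,140:300],None,fx=3.7,fy=3.7,interpolation=2)[:,:,::-1])"
```

```text
[{'point': [213.7, 241.1], 'p': 0.49}] [{'point': [308.8, 185.5], 'p': 0.79}, {'point': [216.3, 276.3], 'p': 0.64}]
[[210.86834718 244.14584681]
 [211.31701764 247.64293427]]
```

View pics/c4.png

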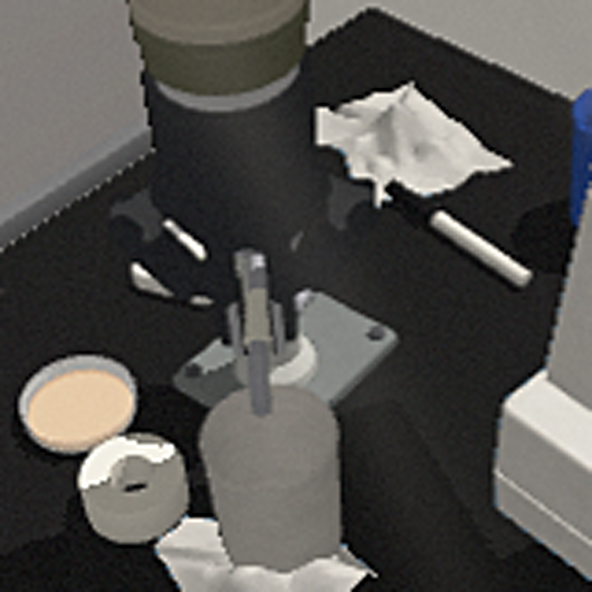

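The crop shows the nozzle end at crop (262,412) and the rim centre at about (270,430). The nozzle is over the tumbler but about 4 mm short, so I add 2° and release.

Emit:
jog_arm(moves=[{"slide":[0,3,0],"fingers":0.9,"angular":[0,0,-2]},{"slide":[0,3,0],"fingers":0.9,"angular":[0,0,-2]},{"slide":[0,3,0],"fingers":0.9,"angular":[0,0,-2]},{"slide":[0,3,0],"fingers":0.5,"angular":[0,0,-2]},{"slide":[0,3,0],"fingers":0.5,"angular":[0,0,-2]},{"slide":[0,3,0],"fingers":0.5,"angular":[0,0,-2]},{"slide":[0,3,-30],"fingers":0.5,"angular":[0,0,-2]},{"slide":[0,3,-70],"fingers":0.5,"angular":[0,0,-2]},{"slide":[0,3,-110],"fingers":0.5,"angular":[0,0,-2]},{"slide":[0,3,-150],"fingers":0.4,"angular":[0,0,-2]}])

```text
clock: 10.4
tcp_pos: [0.6413, -0.0225, 0.2826]
orientation: [-0.001, -0.51, 0.86, 0.0]
wrist_force: [1.7, -0.5, 0.6]
finger_gap: 0.0512
grip_force: 0.0
```

```bash
python3 -c "
from h import *
plan(.5995,-.0988,.262,184.3);print(get_state()['tcp_pos'],get_state()['finger_gap'])"
```

```text
slide [87.   0.  20.7] ang [  0.1  -0.  -33. ] t 10.4 j [-0.16  0.45  0.34  1.47 -0.   -1.23]
[ 0.64132522 -0.02248551  0.28264054] 0.05116688906342196
```

Emit:
jog_arm(moves=[{"slide":[87,0,0],"fingers":0.4,"angular":[0,0,-7]},{"slide":[87,0,0],"fingers":0.4,"angular":[0,0,-14]},{"slide":[87,0,10],"fingers":0.4,"angular":[0,0,-21]},{"slide":[87,0,20],"fingers":0.4,"angular":[0,0,-28]},{"slide":[87,0,20],"fingers":0.4,"angular":[0,0,-33]},{"slide":[87,0,20],"fingers":0.4,"angular":[0,0,-33]},{"slide":[87,0,20],"fingers":0.4,"angular":[0,0,-33]}])

```text
clock: 10.98
tcp_pos: [0.6001, -0.0989, 0.2614]
orientation: [0.0, 0.732, -0.681, -0.0]
wrist_force: [0.8, -0.1, -0.3]
finger_gap: 0.0516
grip_force: 0.0
```

```bash
python3 -c "
from h import *
plan(.5995,-.0988,.186,184.3);print(get_state()['tcp_pos'],get_state()['finger_gap'])
s=read_camera('scene')
im=cv2.resize(s['color'][120:280,150:270],None,fx=3.7,fy=3.7,interpolation=2)
d=np.array([np.cos(np.radians(94.3)),np.sin(np.radians(94.3)),0])*.025
for q in proj(s,[np.array([.5995,-.0988,.201])+d,np.array([.5995,-.0988,.201])-d]): cv2.circle(im,tuple(int(v) for v in ((q-[150,120]+.5)*3.7)),3,(255,0,255),-1)
cv2.imwrite('pics/c5.png',im[:,:,::-1])"
```

```text
slide [-0.1  0.6 75.4] ang [ 0.   0.  -0.2] t 10.9833 j [-0.3   0.38  0.18  1.38 -0.   -1.94]
[ 0.60011562 -0.09889103  0.26136046] 0.051601796749737305
```

View pics/c5.png

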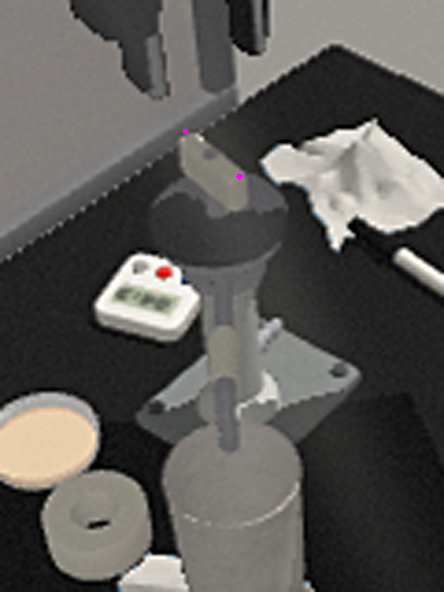

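The bar is where it was left, and the nozzle (crop 230,450) is centred over the rim (232,470). Now grip the knob and tighten it.

Emit:
jog_arm(moves=[{"slide":[0,0,25],"fingers":0.4,"angular":[0,0,0]},{"slide":[0,0,50],"fingers":0.4,"angular":[0,0,0]},{"slide":[0,0,65],"fingers":0.4,"angular":[0,0,0]},{"slide":[0,0,75],"fingers":0.4,"angular":[0,0,0]},{"slide":[0,0,75],"fingers":0.6,"angular":[0,0,0]},{"slide":[0,0,75],"fingers":0.9,"angular":[0,0,0]},{"slide":[0,0,75],"fingers":0.95,"angular":[0,0,0]},{"slide":[0,0,75],"fingers":0.95,"angular":[0,0,0]},{"slide":[0,0,75],"fingers":0.95,"angular":[0,0,0]},{"slide":[0,0,75],"fingers":0.95,"angular":[0,0,0]}], squeeze=50)

```text
clock: 11.87
tcp_pos: [0.6004, -0.0988, 0.188]
orientation: [-0.0, 0.733, -0.68, 0.001]
wrist_force: [-3.7, -0.1, 5.9]
finger_gap: 0.0123
grip_force: 50.1
```

Emit:
jog_arm(moves=[{"slide":[0,0,0],"fingers":0.95,"angular":[0,0,7]},{"slide":[0,0,0],"fingers":0.95,"angular":[0,0,14]},{"slide":[0,0,0],"fingers":0.95,"angular":[0,0,21]},{"slide":[0,0,0],"fingers":0.95,"angular":[0,0,28]},{"slide":[0,0,0],"fingers":0.95,"angular":[0,0,35]},{"slide":[0,0,0],"fingers":0.95,"angular":[0,0,42]},{"slide":[0,0,0],"fingers":0.95,"angular":[0,0,49]},{"slide":[0,0,0],"fingers":0.95,"angular":[0,0,56]},{"slide":[0,0,0],"fingers":0.95,"angular":[0,0,63]},{"slide":[0,0,0],"fingers":0.95,"angular":[0,0,63]}])

```text
clock: 12.7
tcp_pos: [0.5996, -0.0985, 0.1879]
orientation: [-0.0, -0.267, 0.964, -0.0]
wrist_force: [-6.6, 0.5, 7.3]
finger_gap: 0.012
grip_force: 50.3
```

```bash
python3 -c "
from h import *
s=get_state();print(s['tcp_pos'],s['wrist_force'],s['ft_torque'],s['tau'][5],s['finger_gap'],s['grip_force']);plan(.5995,-.0988,.186,108.3)"
```

```text
[ 0.5996308  -0.09848133  0.18793949] [-6.55086809  0.53579637  7.32062376] [ 0.13287379  1.22476318 -0.04466023] 1.0151351988315582 0.011965069363793816 50.307676792144775
slide [ 0.3 -0.2  1.9] ang [-0.  -0.  12.7] t 12.7 j [-0.29  0.4   0.03  1.21 -0.   -0.84]
```

Emit:
jog_arm(moves=[{"slide":[0,0,0],"fingers":0.95,"angular":[0,0,5]},{"slide":[0,0,0],"fingers":0.95,"angular":[0,0,10]},{"slide":[0,0,0],"fingers":0.95,"angular":[0,0,13]},{"slide":[0,0,0],"fingers":0.95,"angular":[0,0,15]},{"slide":[0,0,0],"fingers":0.95,"angular":[0,0,15]},{"slide":[0,0,0],"fingers":0.95,"angular":[0,0,15]}])

```text
clock: 13.2
tcp_pos: [0.5996, -0.0983, 0.188]
orientation: [-0.0, -0.143, 0.99, -0.0]
wrist_force: [-5.6, 0.6, 7.7]
finger_gap: 0.012
grip_force: 56.5
```

```bash
python3 -c "
from h import *
s=get_state();print(s['tcp_pos'],s['wrist_force'],s['ft_torque'],s['tau'][5],s['finger_gap'],s['grip_force']);plan(.5995,-.0988,.186,108.3)"
```

```text
[ 0.59956898 -0.09831339  0.18799293] [-5.58380686  0.59662665  7.7358498 ] [0.07853426 1.29569574 0.98269438] 1.0514513030648232 0.011960423606738019 56.541497111320496
slide [ 0.2 -0.4  2. ] ang [-0.  -0.  -1.9] t 13.2 j [-0.29  0.4   0.03  1.21 -0.   -0.58]
```

Wrist torque has risen to about 1 N m, so the knob is at its stop. Release, lift and check.

Emit:
jog_arm(moves=[{"slide":[0,0,0],"fingers":0.4,"angular":[0,0,0]},{"slide":[0,0,0],"fingers":0.4,"angular":[0,0,0]},{"slide":[0,0,0],"fingers":0.4,"angular":[0,0,0]},{"slide":[0,0,-30],"fingers":0.4,"angular":[0,0,0]},{"slide":[0,0,-60],"fingers":0.4,"angular":[0,0,0]},{"slide":[0,0,-100],"fingers":0.4,"angular":[0,0,0]},{"slide":[0,0,-120],"fingers":0.4,"angular":[0,0,0]},{"slide":[0,0,-120],"fingers":0.4,"angular":[0,0,0]},{"slide":[0,0,-120],"fingers":0.4,"angular":[0,0,0]}])

```text
clock: 13.95
tcp_pos: [0.6015, -0.099, 0.308]
orientation: [0.002, -0.142, 0.99, -0.001]
wrist_force: [-0.3, -0.9, 0.4]
finger_gap: 0.0511
grip_force: 0.0
```

```bash
python3 -c "
from h import *
s=get_state();print(s['tcp_pos'],s['wrist_force'],s['finger_gap'])
s=read_camera('scene')
im=cv2.resize(s['color'][120:280,150:270],None,fx=3.7,fy=3.7,interpolation=2)
d=np.array([np.cos(np.radians(18.3)),np.sin(np.radians(18.3)),0])*.025
for q in proj(s,[np.array([.5995,-.0988,.201])+d,np.array([.5995,-.0988,.201])-d]): cv2.circle(im,tuple(int(v) for v in ((q-[150,120]+.5)*3.7)),3,(255,0,255),-1)
cv2.imwrite('pics/c6.png',im[:,:,::-1])"
```

```text
[ 0.60152996 -0.09903744  0.308021  ] [-0.26562158 -0.88751792  0.37254269] 0.05105457925054884
```

View pics/c6.png

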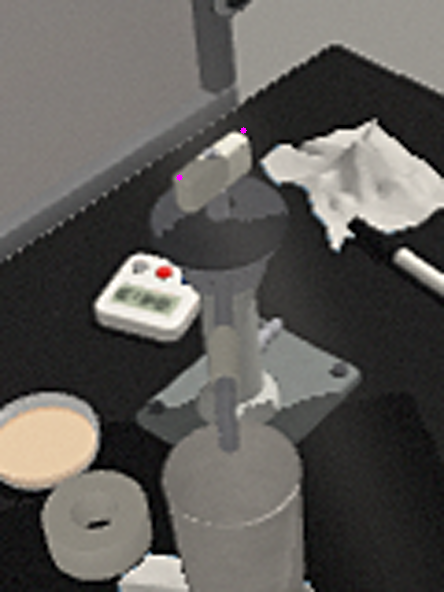

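The T-bar is back at its tight angle, the nozzle (crop 230,450) is still over the tumbler's middle, the tumbler and dish have not moved, and the gripper is clear.

```bash
python3 -c "
from workcell import *
print(hand_in())"
```

```text
the job is handed in; nothing more can be done
None
```

I backed the knob off about 76°, swung the spout until its nozzle was over the middle of the steel tumbler, and screwed the knob tight against its stop again. I let go and handed the job in at about 14 s; the last picture showed the tumbler and dish unmoved, but the hand-in gave no verdict.

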